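Shut the purge gas and hold the test gauge on the tilted nipple

TASK

Shut the purge gas by turning the bar knob on the regulator box fully anticlockwise (seen from above) to its end stop, and leave it shut. Then pick up the hand-held test gauge standing on the bench, push its coupler squarely onto the tilted nipple of the service block until the spring collar snaps and is fully down, and finish still gripping the gauge and holding it fully home against the spring (it pops back if let go). Leave everything else on the bench where it is.

Things in the scene. Friction and masses are not known exactly. Their poses are not given: they have to be found in the camera images.
- regulator: Grey box 85 x 85 x 40 mm, fixed to the bench, with the purge-gas knob on the middle of its top and two short brass stubs on its far side; origin at the centre of its underside.
- knob (a joint): Turn of the knob in rad: 0 = end stop fully anticlockwise seen from above (gas shut), growing clockwise to 2.4. It starts 0.7 to 1.3 rad open, turns about the vertical with slight friction (0.04 N m) and stays where it is left.
- knob_grip (a point): Point on the knob's axis at the height to grip it, 77 mm above the bench (the knob's top is 84 mm above the bench, its disc's top 54 mm). The knob is a black bar 42 mm long, 14 mm thick and 32 mm high on a disc of 44 mm diameter; the bar lies along this point's x axis (which turns with the knob), z is up.
- block: White service block fixed to the bench on an aluminium base plate 120 x 100 x 12 mm; its sloping top face (70 x 80 mm, 65 mm above the bench at its centre) leans 30 degrees towards the block's own -x, roughly towards the robot. Origin: on the bench below the centre of the sloping face; its z is up.
- nipple: Fixed steel nipple standing squarely on the sloping face, 13 mm diameter and 30 mm long, tapering over the last 6 mm to 7 mm diameter. Origin: at its foot in the face, 65 mm above the bench; z axis: along the nipple, outwards, 30 degrees from vertical. A brass spring collar slides on it.
- collar_top (a point): Centre of the upper rim of the brass spring collar (25 mm diameter) round the nipple: 20 mm above the nipple's foot along its axis when free, 10 mm when fully down.
- collar (a joint): How far the collar is pushed down along the nipple, in m: 0 free, 0.010 fully down at its stop. Springy throughout: 6 N to start, rising to 13 N at 2 mm, then it snaps through (falls to 5 N at 8 mm) and rises to 12 N at 10 mm. It comes back up when let go.
- coupler: Loose hand-held test gauge, 0.18 to 0.33 kg, standing upright, 84 mm high. Origin: centre of its lower rim; z: up along its axis. Its lower 26 mm is the round steel coupler, 28 mm in diameter, with an open bore 16 mm in diameter and 26 mm deep from below, which goes over the nipple while its rim pushes the collar down.
- gauge_grip (a point): Point on the gauge's axis 66 mm above its lower rim, where to grip it: a square steel grip 24 x 24 mm (faces along its x and y) reaches from 26 to 78 mm above the rim, with a 20 mm round cap above.
- gauge_dial (a point): Centre of the dial's face: a round black dial 40 mm in diameter that sticks out sideways along the gauge's +x, 40 mm from its axis, 28 to 42 mm above its lower rim. Keep the fingers above it.
- wash_a: White wash bottle, 60 mm diameter, 140 mm high, leave alone; origin under its centre.
- wash_b: White wash bottle with blue cap, 56 mm diameter, 130 mm high, leave alone; origin under its centre.
- jar: Amber jar, 60 mm diameter, 75 mm high, leave alone; origin under its centre.
- vial: Small glass vial with black cap, 26 mm diameter, 45 mm high, leave alone; origin under its centre.
- marker: White marker pen with black cap, about 116 mm long along its x, 16 mm thick, lying, leave alone; origin under its centre.
- mouse: Black cordless computer mouse, 100 x 58 x 34 mm, leave alone; origin under its centre.
- tape: White roll of tape lying flat, 76 mm diameter, 19 mm high, leave alone; origin under its centre.

How it is judged:
By the outcome, as a careful person would: the job done as asked, in the order asked, and still so for the second after the job is handed in, while the arm keeps its last pose, push and grip.
It also fails if it takes over 51 s, if anything falls off the work surface, if the arm or the gripper's body presses on something with over 40 N, if the wrist force passes 120 N, or if a joint passes its speed limit or range.

ROBOT

A 7-joint arm with a two-finger parallel gripper is mounted at the origin on the work surface. World frame = base frame: x ahead of the robot, y to its left, z up, the work surface at z = 0. Lengths are in m, angles in rad, forces in N, time in s.
With the tool pointing down it reaches from about 0.4 to 0.85 m from the base axis. Payload 10.4 kg.
Tool frame: the origin (TCP) lies at the centre of the arm's flange, where the gripper is bolted on; the fingertips stand 173 mm ahead of it and the grasp point (between the pads) lies 155 mm ahead of it; z points along the fingers, y is the line along which they close (so a half turn about z gives the same grasp; the last joint's range is limited). The gripper opens to 85 mm and grips with 20 to 120 N. Pads are 22 mm wide; open, the fingers measure 114 mm over their backs; the gripper's body (76 mm by 85 mm) begins 54 mm behind the grasp point. The pads swing forward as they close: fully open they stand 13 mm farther back than shut.
Start: joints at [1.226, 0.332, -0.065, 1.46, 0.022, 1.35, -0.088], TCP at [0.198, -0.593, 0.405] pointing down, gripper open.
Joint ranges: [-2.6, 2.6], [-0.5, 2.12], [-1.47, 1.34], [0.16, 2.42], [-1.27, 4.41], [0.06, 2.06], [-2.6, 2.6]. Speed limits (rad/s): [2.22, 2.22, 2.79, 2.79, 3.14, 3.14, 3.14].

INTERFACE

Orientations are given as a unit quaternion [x, y, z, w].
In Python, from workcell import manip, viewer, finder gives the robot as it stands.
- The arm moves only by the tool arm_command, never from a script. Its argument "plan" is a list of rows, each an object with "dp": the shift along the tool's x, y, z in mm, a list of three; "spin": the turn about the tool's z in rad. A call has 1 to 5 rows; each row shifts and turns the commanded pose from where the row before left it, along the tool's axes as they then stand; what a row does not reach is not made up. A row lasts 1/10 s, in which the tool goes at most 50 mm and 8.59 degrees, less where a joint would pass 70% of its speed; a pose out of reach is approached as far as the arm can. A call is refused whole if a number of a shift passes 50 or a number of a turn 0.15, either way. A call with a gripper value outside its range is refused whole. "grip" is the closure, from -1 (fully open) to 1 (shut), set as the call begins (left out, the last holds). The fingers move at their own pace and stop on an object; "newtons" is the grip in N (left out, the last holds). Time passes only in rows, so rows that do not move let the fingers close. It gives the time, the measured TCP pose, the force, the opening and the grip force at its end, in the units of the state.
- manip.get_obs(): the state, without advancing time (a new reading comes with each control period).
- viewer.camera(name): name is "scene" or "top"; returns the picture (420x560x3 uint8, blue, green, red); there is no depth.
- viewer.camera_params(name): a dict with "vertical_fov" (degrees; the focal length in pixels is half the picture's height over the tangent of half this angle, whatever the lens; pixels are square), "cx", "cy" (the principal point, pixels), "k1" (the pictures are not rectified: a ray, as slopes to the right and down, at radius r is drawn at 1 + k1 r^2 times it, then the intrinsics apply), "R" (3x3) and "t" (3): a world point X has camera coordinates R X + t. Camera axes: x right, y down, z forward; pixel columns grow to the right and rows downward; lengths in m; the calibration is good to about 2 mm. A picture is of the moment at which its call begins. camera_params takes no time and is no camera call.
- manip.hand_in(): hands the job in; it is judged then, once.
Trained networks look in the newest picture that a camera, given by its name, has taken for a name from the list of things; names that differ only in an ending like _2 or _b are one class to them, and where a whole thing is asked for, a point or a joint stands for the part that bears it (a point fixed in the world has none). Each returns a list of dicts, best first, with "score" (0 to 1); they miss things now and then, are a little off and sometimes report something else, mostly with a low value. They report only what shows in the picture. A call takes as long as a camera call.
- finder.find_in(camera, thing): "position" ([x, y, z] in m, in world coordinates, good to about 4 mm: the middle of the surface that is visible of it).
The state is a dict: "clock": time; "joint_pos": joint angles; "joint_velocities": joint speeds; "tau": joint torques, N m; "position": TCP position; "ee_rot": TCP orientation; "ft_force": force on the tool from outside, world axes, zero at the start; "torque": the same for the moment, N m; "grip_width": opening from 0.0 (shut) to 1.0 (fully open); "grasp_force": force on a finger pad.
Only numpy, scipy, OpenCV 4.12 (cv2) and the standard library are available. Lean on these libraries where they do the work, as an engineer would, in place of code of your own. Each camera call takes 0.05 s, during which the arm holds its last target. There are 200 camera calls.

## Working session

There is one attempt and no reset: what is moved stays moved. The work goes in short steps, Python scripts to look and compute and a tool call to move; the robot and the scene stay as the last step left them, time stands still between calls to the robot, and variables do not carry over. Pictures are saved under pics/ and viewed, at most 10 in all, crops included, and the job is handed in when it is done.

Besides the shell and the picture viewer there is one more tool, called after "Call:" by a JSON object that holds its "fn" and its "kwargs", one argument or row to a line. arm_command: Moves the arm, as the interface text tells. Its arguments: {"type":"object","properties":{"plan":{"type":"array","items":{"type":"object","properties":{"dp":{"type":"array","items":{"type":"number"}},"spin":{"type":"number"}}}},"grip":{"type":"number"},"newtons":{"type":"number"}},"required":["plan"]}

```bash
mkdir -p pics; cat > h.py <<'E'
import numpy as np, cv2
from workcell import manip, viewer, finder
from scipy.spatial.transform import Rotation as Ro
def cam(n):
    p=viewer.camera_params(n); f=210/np.tan(np.radians(p["vertical_fov"])/2)
    return p,f,np.array(p["R"]),np.array(p["t"])
def proj(n,X):
    p,f,R,t=cam(n); c=(R@np.atleast_2d(X).T).T+t; s=c[:,:2]/c[:,2:]
    s=s*(1+p["k1"]*(s**2).sum(1,keepdims=True)); return s*f+[p["cx"],p["cy"]]
def ray(n,uv):
    p,f,R,t=cam(n); d=(np.array(uv,float)-[p["cx"],p["cy"]])/f; s=d.copy()
    for _ in range(20): s=d/(1+p["k1"]*(s@s))
    return -R.T@t, R.T@np.r_[s,1]
def atz(n,uv,z):
    o,d=ray(n,uv); return o+d*(z-o[2])/d[2]
def tri(uv1,uv2):
    o,d=ray("scene",uv1);q,e=ray("top",uv2); d/=np.linalg.norm(d);e/=np.linalg.norm(e)
    s=np.linalg.lstsq(np.c_[d,-e],q-o,rcond=None)[0]
    a,b=o+s[0]*d,q+s[1]*e; return (a+b)/2,np.linalg.norm(a-b)
E
python3 - <<'E'
from h import *
np.set_printoptions(precision=4,suppress=True)
for n in("scene","top"):
    im=viewer.camera(n); cv2.imwrite(f"pics/{n}0.png",cv2.resize(im,None,fx=1.42,fy=1.42,interpolation=cv2.INTER_CUBIC)); cv2.imwrite(f"/tmp/{n}0.png",im)
    for th in("regulator","knob_grip","block","nipple","collar_top","coupler","gauge_grip","gauge_dial","wash_a","wash_b","jar","vial","marker","mouse","tape"):
        for r in finder.find_in(n,th)[:2]:
            P=np.array(r["position"]); print(n,th,round(r["score"],2),P,proj(n,P)[0].round(1))
    p,f,R,t=cam(n);print(n,f,-R.T@t,p)
s=manip.get_obs();print(s)
E
```

```text
scene regulator 0.64 [ 0.6063 -0.1119  0.0385] [248.8 194.5]
scene regulator 0.25 [0.6002 0.0134 0.0325] [281.7 215.4]
scene knob_grip 0.68 [ 0.5955 -0.1187  0.063 ] [249.5 184.9]
scene block 0.75 [0.6072 0.1401 0.0493] [315.7 234.9]
scene block 0.52 [0.7651 0.0204 0.0495] [235.3 243. ]
scene nipple 0.64 [0.5717 0.1341 0.0796] [323.9 217.7]
scene nipple 0.22 [0.5767 0.1298 0.0791] [321.2 218.1]
scene collar_top 0.59 [0.495  0.017  0.0405] [309.6 196.2]
scene collar_top 0.47 [0.5779 0.1305 0.0782] [321.1 218.7]
scene coupler 0.69 [0.4949 0.0203 0.0412] [310.5 196.5]
scene coupler 0.69 [0.7143 0.3726 0.0838] [366.5 303.5]
scene gauge_grip 0.56 [0.4944 0.0141 0.04  ] [308.9 195.8]
scene gauge_grip 0.37 [ 0.4956 -0.379   0.0146] [221.5 151.4]
scene gauge_dial 0.77 [0.493  0.0153 0.0435] [309.6 194.7]
scene wash_a 0.91 [0.7116 0.3713 0.083 ] [366.8 302.6]
scene wash_a 0.71 [ 0.6955 -0.3553  0.065 ] [172.6 166. ]
scene wash_b 0.91 [0.7116 0.3713 0.083 ] [366.8 302.6]
scene wash_b 0.71 [ 0.6955 -0.3553  0.065 ] [172.6 166. ]
scene jar 0.75 [0.767  0.0197 0.0503] [234.5 243. ]
scene jar 0.2 
[... 1757 characters left out ...]
44926907704, 'R': array([[-0.0232, -0.9993,  0.0286],
       [-0.9936,  0.0199, -0.1114],
       [ 0.1107, -0.031 , -0.9934]]), 't': array([-0.001 ,  0.5886,  1.1751])}
{'clock': 1.6, 'joint_pos': array([ 1.2264,  0.3322, -0.0647,  1.4601,  0.0216,  1.3499, -0.0885]), 'joint_velocities': array([ 0.0001, -0.001 ,  0.0006,  0.0008, -0.0003,  0.0009,  0.0007]), 'tau': array([  0.0002, -62.5213,   0.049 , -39.182 ,   0.0164,   0.0018,
         0.    ]), 'position': array([ 0.1977, -0.5929,  0.4047]), 'ee_rot': array([0.9871, 0.1602, 0.    , 0.    ]), 'ft_force': array([-0.34  , -0.3446,  0.1524]), 'torque': array([-0.013 , -0.0313, -0.0585]), 'grasp_force': 0.0, 'grip_width': 1.0002448135780775}
```

View pics/scene0.png

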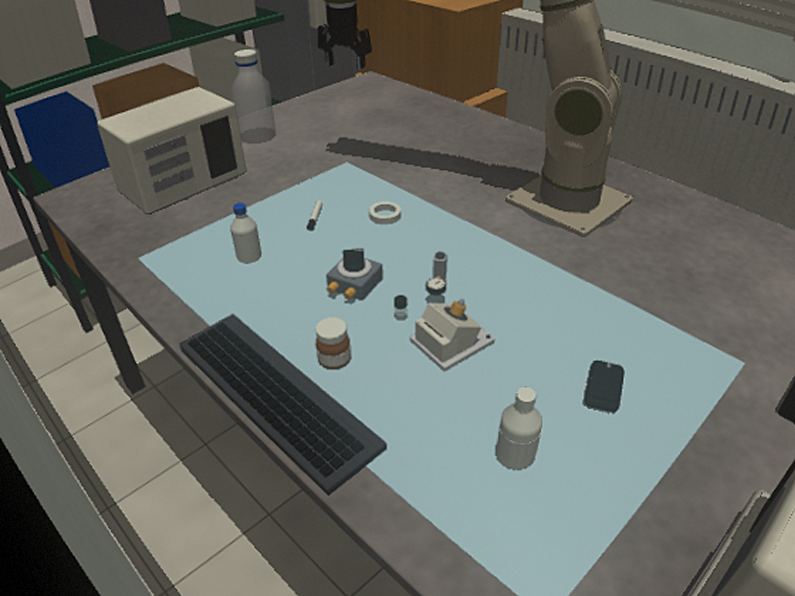

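View pics/top0.png

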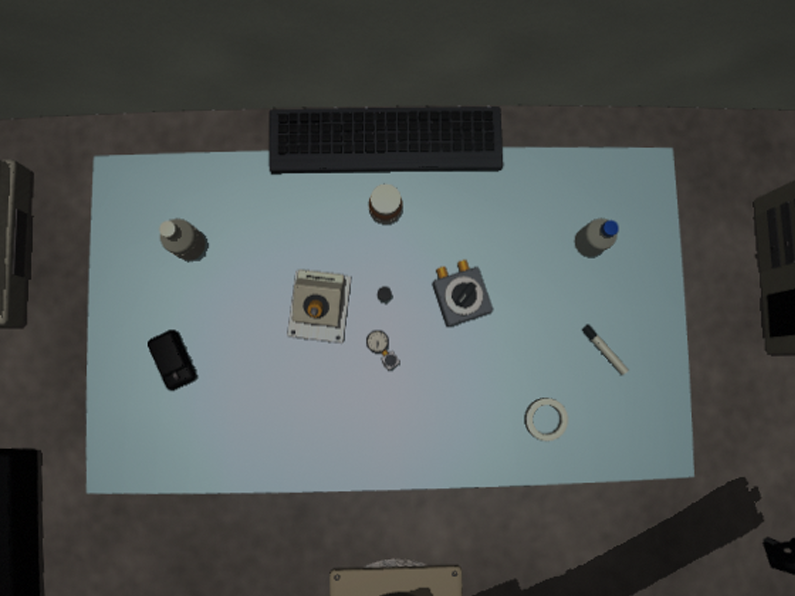

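The scene view shows the knob at about (352,258), the gauge at (438,270) and the nipple at (458,308). In the top view they are at (463,295), (390,360) and (316,307). I'll zoom in on these areas for pixel measurements.

```bash
python3 - <<'E'
import cv2
t=cv2.imread("/tmp/top0.png");s=cv2.imread("/tmp/scene0.png")
def crop(im,u,v,w,h,k,n):
    c=cv2.resize(im[v:v+h,u:u+w],None,fx=k,fy=k,interpolation=cv2.INTER_CUBIC)
    c=cv2.convertScaleAbs(c,alpha=1.5,beta=10)
    for i in range(0,w,10): cv2.line(c,(i*k,0),(i*k,8 if i%20 else 16),(0,0,255),1); (i%20==0) and cv2.putText(c,str(u+i),(i*k,28),0,.4,(0,0,255),1)
    for i in range(0,h,10): cv2.line(c,(0,i*k),(8 if i%20 else 16,i*k),(0,0,255),1); cv2.putText(c,str(v+i),(18,i*k+4),0,.4,(0,0,255),1)
    cv2.imwrite("pics/"+n,c)
crop(t,200,180,155,90,5,"tz.png"); crop(s,225,165,130,100,6,"sz.png")
E
```

```text
(no output)
```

View pics/tz.png

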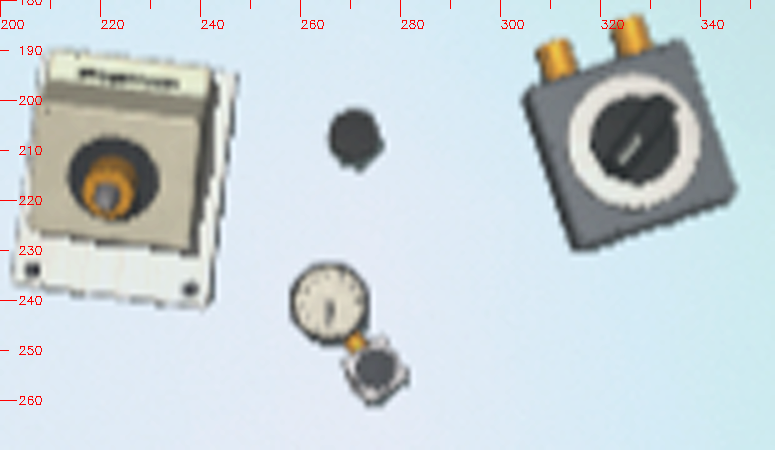

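View pics/sz.png

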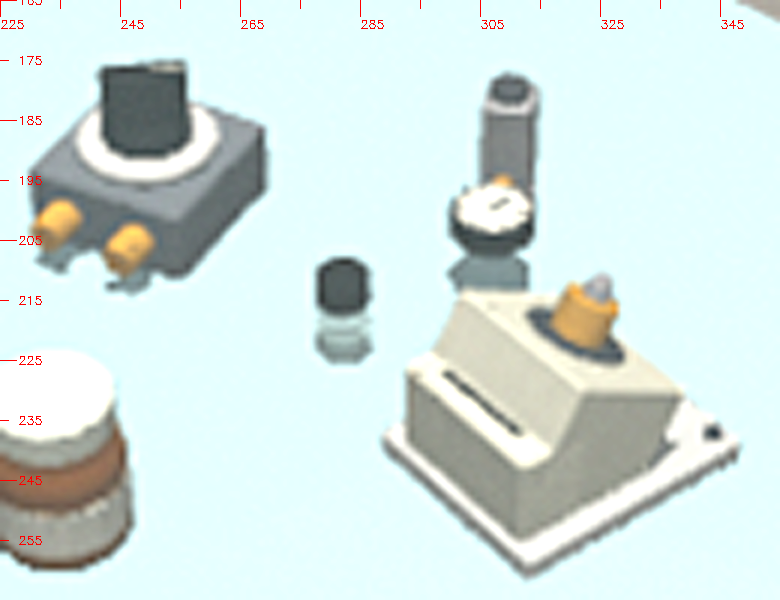

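Both zooms agree. The knob bar runs lower-left to upper-right in the top view (321,213 to 333,201) and is seen broadside in the scene view. The gauge cap is at top (275,254) / scene (308.5,180), the dial at (266,241) / (306.5,199.5), and the nipple tip at (221,218) / (324,212). The tool can only shift and spin, not tilt. I'll grip the gauge with the closing axis along the block's y, so it can pivot in the pads to the nipple's tilt.

```bash
python3 - <<'E'
from h import *
np.set_printoptions(precision=4,suppress=True)
def P(n,a,b): 
    X,e=tri(a,b); print(n,X,"gap",round(e,4)); return X
c=P("cap",(308.5,180),(275.3,253.7)); d=P("dial",(306.6,199.6),(265.8,240.5)); P("tip",(324.8,211.8),(220.8,218.8))
P("knobtop",(248.0,176.3),(326.8,207.0)); P("vial",(282,208.8+1.5),(270.8,207.3))
print("dial yaw",np.degrees(np.arctan2(*(d-c)[[1,0]])))
for n,uv,z in(("top",(275.3,253.7),.084),("scene",(308.5,180),.084),("top",(326.5,208),.042),("top",(265.8,240.5),.042),("scene",(306.6,199.6),.042)):print(n,uv,atz(n,uv,z))
yaw=lambda n,a,b,z:np.degrees(np.arctan2(*(atz(n,b,z)-atz(n,a,z))[[1,0]]))
print("reg near edge",yaw("top",(315,230),(345,217.5),.04),"left",yaw("top",(315,230),(304,199),.04))
print("plate near edge",yaw("top",(202,237.5),(241,241.5),.012), "plate right",yaw("top",(241.5,241.5),(247,195),.012))
print("scene plate",yaw("scene",(313,260.5),(347,240.5),.012),yaw("scene",(313,260.5),(289,239.5),.012))
print("block far top edge",yaw("top",(208,190),(241.5,193.5),.085),"crest",yaw("scene",(294,227),(313,242),.085))
print("bar mark",yaw("top",(322.8,212.7),(326.4,209),.084))
print("bar right edge",yaw("top",(326.5,213),(335.5,200.5),.084),"left",yaw("top",(319.5,210),(331,198.8),.084))
print("bar scene top",yaw("scene",(241.8,176.4),(255.3,175.5),.084))
# predicted outline of the knob
for a in(-35,-45,-55):
    k=np.array([.592,-.127,.084]);R=Ro.from_euler('z',a,degrees=True).as_matrix()
    q=[k+R@[x,y,0] for x,y in((.021,.007),(.021,-.007),(-.021,-.007),(-.021,.007))]
    print(a,proj("top",q).round(1).tolist(),proj("scene",q).round(1).tolist())
E
```

```text
cap [ 0.4762 -0.002   0.0764] gap 0.0049
dial [0.5091 0.0207 0.0383] gap 0.0026
tip [0.5598 0.1269 0.0874] gap 0.0008
knobtop [ 0.5859 -0.1288  0.0819] gap 0.0075
vial [0.5907 0.0067 0.0406] gap 0.0025
dial yaw 34.660433506770524
top (275.3, 253.7) [ 0.4745 -0.      0.084 ]
scene (308.5, 180) [0.4856 0.0031 0.084 ]
top (326.5, 208) [ 0.5852 -0.1304  0.042 ]
top (265.8, 240.5) [0.508  0.0217 0.042 ]
scene (306.6, 199.6) [0.5133 0.0227 0.042 ]
reg near edge -68.79492573170052 left 17.84993021195314
plate near edge -96.99125005838307 plate right -7.608507739056904
scene plate 172.32718890318375 -97.15699687167786
block far top edge -97.1608039075494 crest 84.52672667365326
bar mark -45.753575133902395
bar right edge -37.458531344759145 left -47.228249527520944
bar scene top 140.5411840017611
-35 [[329.5, 194.4], [334.3, 197.7], [324.9, 212.1], [320.0, 208.9]] [[240.8, 179.3], [240.3, 176.4], [255.2, 174.8], [255.9, 177.6]]
-45 [[331.0, 195.0], [335.2, 199.0], [323.3, 211.6], [319.1, 207.5]] [[240.3, 178.6], [240.7, 175.7], [255.7, 175.5], [255.5, 178.4]]
-55 [[332.4, 195.8], [335.9, 200.5], [322.0, 210.7], [318.5, 206.0]] [[240.1, 177.8], [241.4, 174.9], [256.0, 176.3], [254.8, 179.2]]
```

```bash
cat >> h.py <<'E'
def rows(target,ang,step=40,ds=.14,start=None):
    "rows from the measured (or given) grasp point and tool-x angle to target grasp point (m) and angle (deg)"
    s=manip.get_obs(); R=Ro.from_quat(s["ee_rot"]).as_matrix()
    p=s["position"]+.155*R[:,2]; a=np.arctan2(R[1,0],R[0,0])
    if start: p,a=np.array(start[0]),np.radians(start[1])
    print("clock",s["clock"],"grasp",p.round(4),"ang",np.degrees(a).round(1),"ft",s["ft_force"].round(1),"tz",s["torque"].round(2),"w",round(s["grip_width"],3),"gf",s["grasp_force"])
    t=np.array(target);g=np.radians(ang);g=a+(g-a+np.pi)%(2*np.pi)-np.pi
    n=max(int(np.ceil(np.linalg.norm(t-p)*1000/step)),int(np.ceil(abs(g-a)/ds)),1); out=[]
    for i in range(n):
        k=n-i; w=(t-p)/k*1000; sp=round(-(g-a)/k,2)
        ex=np.array([np.cos(a),np.sin(a),0]);ey=np.array([np.sin(a),-np.cos(a),0])
        d=np.round([w@ex,w@ey,-w[2]],0); p=p+(d[0]*ex+d[1]*ey-[0,0,d[2]])/1000; a-=sp
        out.append({"dp":[int(v) for v in d],"spin":float(sp)})
    for i in range(0,n,5): print(str(out[i:i+5]).replace("'",'"').replace(" ",""))
E
python3 - <<'E'
from h import *
rows([.587,-.128,.16],-43)
E
```

```text
clock 1.6 grasp [ 0.1977 -0.5929  0.2497] ang 18.4 ft [-0.3 -0.3  0.2] tz [-0.01 -0.03 -0.06] w 1.0 gf 0.0
[{"dp":[32,-20,6],"spin":0.07},{"dp":[31,-22,6],"spin":0.07},{"dp":[29,-24,6],"spin":0.07},{"dp":[27,-26,6],"spin":0.07},{"dp":[26,-28,5],"spin":0.07}]
[{"dp":[24,-30,6],"spin":0.07},{"dp":[21,-31,5],"spin":0.07},{"dp":[19,-33,6],"spin":0.06},{"dp":[17,-34,5],"spin":0.07},{"dp":[15,-35,6],"spin":0.06}]
[{"dp":[13,-36,5],"spin":0.07},{"dp":[10,-36,6],"spin":0.06},{"dp":[8,-37,5],"spin":0.07},{"dp":[5,-38,6],"spin":0.06},{"dp":[3,-38,5],"spin":0.07}]
[{"dp":[0,-37,6],"spin":0.06}]
```

Call:
{"fn": "arm_command", "kwargs": {
  "plan": [
    {"dp": [32, -20, 6], "spin": 0.07},
    {"dp": [31, -22, 6], "spin": 0.07},
    {"dp": [29, -24, 6], "spin": 0.07},
    {"dp": [27, -26, 6], "spin": 0.07},
    {"dp": [26, -28, 5], "spin": 0.07}
  ],
  "grip": -1
}}

```text
clock: 2.1
position: [0.3199, -0.4467, 0.3756]
ee_rot: [1.0, -0.016, 0.0, 0.0]
ft_force: [0.4, -1.3, -0.4]
grip_width: 0.998
grasp_force: 0.0
```

Call:
{"fn": "arm_command", "kwargs": {
  "plan": [
    {"dp": [24, -30, 6], "spin": 0.07},
    {"dp": [21, -31, 5], "spin": 0.07},
    {"dp": [19, -33, 6], "spin": 0.06},
    {"dp": [17, -34, 5], "spin": 0.07},
    {"dp": [15, -35, 6], "spin": 0.06}
  ]
}}

```text
clock: 2.6
position: [0.4419, -0.301, 0.3478]
ee_rot: [0.984, -0.18, 0.0, 0.0]
ft_force: [0.8, 0.3, -0.5]
grip_width: 1.003
grasp_force: 0.0
```

Call:
{"fn": "arm_command", "kwargs": {
  "plan": [
    {"dp": [13, -36, 5], "spin": 0.07},
    {"dp": [10, -36, 6], "spin": 0.06},
    {"dp": [8, -37, 5], "spin": 0.07},
    {"dp": [5, -38, 6], "spin": 0.06},
    {"dp": [3, -38, 5], "spin": 0.07}
  ]
}}

```text
clock: 3.1
position: [0.564, -0.1555, 0.3206]
ee_rot: [0.941, -0.339, 0.0, 0.0]
ft_force: [0.8, -0.5, 1.1]
grip_width: 0.999
grasp_force: 0.0
```

Call:
{"fn": "arm_command", "kwargs": {
  "plan": [
    {"dp": [0, -37, 6], "spin": 0.06},
    {"dp": [0, 0, 0], "spin": 0}
  ]
}}

```text
clock: 3.3
position: [0.5888, -0.1225, 0.3138]
ee_rot: [0.932, -0.363, -0.0, -0.001]
ft_force: [0.7, 1.1, -0.5]
grip_width: 1.0
grasp_force: 0.0
```

```bash
python3 - <<'E'
from h import *
rows([.587,-.128,.079],-43,30)
E
```

```text
clock 3.3 grasp [ 0.5888 -0.122   0.1588] ang -42.6 ft [ 0.7  1.1 -0.5] tz [0.01 0.01 0.01] w 1.0 gf 0.0
[{"dp":[1,2,27],"spin":0.0},{"dp":[1,2,26],"spin":0.0},{"dp":[1,2,27],"spin":0.01}]
```

Call:
{"fn": "arm_command", "kwargs": {
  "plan": [
    {"dp": [1, 2, 27]},
    {"dp": [1, 2, 26]},
    {"dp": [1, 1, 26]},
    {"dp": [0, 0, 0]}
  ]
}}

```text
invalid input at $.plan[0]: expected keys dp, spin
```

Call:
{"fn": "arm_command", "kwargs": {
  "plan": [
    {"dp": [0, 0, 0]},
    {"dp": [0, 0, 0]},
    {"dp": [0, 0, 0]},
    {"dp": [0, 0, 0]},
    {"dp": [0, 0, 0]}
  ],
  "grip": 1,
  "newtons": 30
}}

```text
invalid input at $.plan[0]: expected keys dp, spin
```

```bash
python3 - <<'E'
from h import *
rows([.587,-.128,.079],-43,30)
im=viewer.camera("top");cv2.imwrite("pics/k1.png",cv2.resize(im[140:280,200:390],None,fx=4,fy=4,interpolation=cv2.INTER_CUBIC))
E
```

```text
clock 3.3 grasp [ 0.5888 -0.122   0.1588] ang -42.6 ft [ 0.7  1.1 -0.5] tz [0.01 0.01 0.01] w 1.0 gf 0.0
[{"dp":[1,2,27],"spin":0.0},{"dp":[1,2,26],"spin":0.0},{"dp":[1,2,27],"spin":0.01}]
```

Call:
{"fn": "arm_command", "kwargs": {
  "plan": [
    {"dp": [1, 2, 27], "spin": 0},
    {"dp": [1, 2, 26], "spin": 0},
    {"dp": [1, 1, 26], "spin": 0},
    {"dp": [0, 0, 0], "spin": 0}
  ]
}}

```text
clock: 3.75
position: [0.5836, -0.1353, 0.2325]
ee_rot: [0.931, -0.366, -0.003, 0.001]
ft_force: [-1.2, -1.3, 0.1]
grip_width: 1.003
grasp_force: 0.0
```

Call:
{"fn": "arm_command", "kwargs": {
  "plan": [
    {"dp": [0, 0, 0], "spin": 0},
    {"dp": [0, 0, 0], "spin": 0},
    {"dp": [0, 0, 0], "spin": 0},
    {"dp": [0, 0, 0], "spin": 0},
    {"dp": [0, 0, 0], "spin": 0}
  ],
  "grip": 1,
  "newtons": 30
}}

```text
clock: 4.25
position: [0.5877, -0.1316, 0.2374]
ee_rot: [0.931, -0.365, 0.003, -0.003]
ft_force: [16.7, 6.1, -7.8]
grip_width: 0.153
grasp_force: 36.2
```

```bash
python3 - <<'E'
from h import *
rows([.587,-.128,.079],-43,30)
im=viewer.camera("top");cv2.imwrite("pics/k1.png",cv2.resize(im[140:280,200:390],None,fx=4,fy=4,interpolation=cv2.INTER_CUBIC))
E
```

```text
clock 4.25 grasp [ 0.589  -0.1311  0.0824] ang -42.8 ft [16.7  6.1 -7.8] tz [ 0.3  -2.92 -0.03] w 0.153 gf 36.19653940200806
[{"dp":[-4,-1,3],"spin":0.0}]
```

Call:
{"fn": "arm_command", "kwargs": {
  "plan": [
    {"dp": [0, -4, 0], "spin": 0},
    {"dp": [1, -1, 0], "spin": -0.1},
    {"dp": [0, 0, 0], "spin": -0.1},
    {"dp": [0, 0, 0], "spin": -0.1}
  ]
}}

```text
clock: 4.7
position: [0.5898, -0.1304, 0.2373]
ee_rot: [0.975, -0.22, 0.0, -0.0]
ft_force: [-5.2, 2.9, 11.0]
grip_width: 0.158
grasp_force: 38.4
```

```bash
python3 - <<'E'
from h import *
rows([.587,-.128,.079],20,30)
E
```

```text
clock 4.7 grasp [ 0.5899 -0.1304  0.0823] ang -25.4 ft [-5.2  2.9 11. ] tz [ 0.56  1.12 -0.05] w 0.158 gf 38.3979195356369
[{"dp":[-1,0,1],"spin":-0.13},{"dp":[-1,0,0],"spin":-0.13},{"dp":[0,0,1],"spin":-0.13},{"dp":[0,-1,0],"spin":-0.13},{"dp":[-1,0,1],"spin":-0.14}]
[{"dp":[0,-1,0],"spin":-0.13}]
```

Forces are low and the knob is turning. I'll carry on to the stop and watch the torque.

Call:
{"fn": "arm_command", "kwargs": {
  "plan": [
    {"dp": [0, 0, 0], "spin": -0.12},
    {"dp": [0, 0, 0], "spin": -0.12},
    {"dp": [0, 0, 0], "spin": -0.12},
    {"dp": [0, 0, 0], "spin": -0.12},
    {"dp": [0, 0, 0], "spin": -0.12}
  ]
}}

```text
clock: 5.2
position: [0.59, -0.1292, 0.2373]
ee_rot: [0.997, 0.079, 0.001, -0.001]
ft_force: [-3.6, 6.4, 11.1]
grip_width: 0.153
grasp_force: 38.3
```

```bash
python3 - <<'E'
from h import *
rows([.587,-.128,.079],20,30)
E
```

```text
clock 5.2 grasp [ 0.5902 -0.129   0.0823] ang 9.1 ft [-3.6  6.4 11.1] tz [ 1.37  0.93 -0.1 ] w 0.153 gf 38.34819674491882
[{"dp":[-2,-1,2],"spin":-0.1},{"dp":[-1,-1,1],"spin":-0.09}]
```

Call:
{"fn": "arm_command", "kwargs": {
  "plan": [
    {"dp": [0, 0, 0], "spin": -0.07},
    {"dp": [0, 0, 0], "spin": -0.07},
    {"dp": [0, 0, 0], "spin": -0.03}
  ]
}}

```text
clock: 5.5
position: [0.5901, -0.129, 0.2373]
ee_rot: [0.987, 0.162, 0.001, -0.001]
ft_force: [-3.5, 7.6, 11.8]
grip_width: 0.152
grasp_force: 44.0
```

```bash
python3 - <<'E'
from h import *
rows([.587,-.128,.079],20,30)
E
```

```text
clock 5.5 grasp [ 0.5903 -0.1287  0.0823] ang 18.6 ft [-3.5  7.6 11.8] tz [ 1.65  0.91 -0.95] w 0.152 gf 43.96216571331024
[{"dp":[-3,-2,3],"spin":-0.02}]
```

Call:
{"fn": "arm_command", "kwargs": {
  "plan": [
    {"dp": [0, 0, 0], "spin": -0.04},
    {"dp": [0, 0, 0], "spin": -0.03},
    {"dp": [0, 0, 0], "spin": 0}
  ]
}}

```text
clock: 5.8
position: [0.5903, -0.1289, 0.2374]
ee_rot: [0.981, 0.195, 0.001, -0.001]
ft_force: [-1.5, 9.5, 10.1]
grip_width: 0.156
grasp_force: 73.0
```

```bash
python3 - <<'E'
from h import *
rows([.587,-.128,.079],20,30)
E
```

```text
clock 5.8 grasp [ 0.5906 -0.1285  0.0824] ang 22.5 ft [-1.5  9.5 10.1] tz [ 1.85  0.5  -1.54] w 0.156 gf 73.03491532802582
[{"dp":[-3,-2,3],"spin":0.04}]
```

Call:
{"fn": "arm_command", "kwargs": {
  "plan": [
    {"dp": [0, 0, 0], "spin": 0},
    {"dp": [0, 0, 0], "spin": 0},
    {"dp": [0, 0, 0], "spin": 0},
    {"dp": [0, 0, 0], "spin": 0},
    {"dp": [0, 0, 0], "spin": 0}
  ],
  "grip": -1
}}

```text
clock: 6.3
position: [0.5895, -0.1312, 0.2356]
ee_rot: [0.981, 0.195, -0.0, 0.0]
ft_force: [0.1, -0.2, -0.1]
grip_width: 0.981
grasp_force: 0.0
```

Call:
{"fn": "arm_command", "kwargs": {
  "plan": [
    {"dp": [0, 0, -25], "spin": 0},
    {"dp": [0, 0, -40], "spin": 0},
    {"dp": [0, 0, -30], "spin": 0}
  ]
}}

```text
clock: 6.6
position: [0.5897, -0.1309, 0.3326]
ee_rot: [0.981, 0.195, 0.0, 0.0]
ft_force: [1.3, 0.6, 0.4]
grip_width: 0.996
grasp_force: 0.0
```

```bash
python3 - <<'E'
from h import *
rows([.475,-.001,.18],33,45)
E
```

```text
clock 6.6 grasp [ 0.5898 -0.1309  0.1776] ang 22.5 ft [1.3 0.6 0.4] tz [-0.04 -0.07  0.02] w 0.996 gf 0.0
[{"dp":[-14,-41,-1],"spin":-0.05},{"dp":[-12,-42,0],"spin":-0.04},{"dp":[-10,-42,-1],"spin":-0.05},{"dp":[-9,-42,0],"spin":-0.04}]
```

Call:
{"fn": "arm_command", "kwargs": {
  "plan": [
    {"dp": [-13, -41, 0], "spin": -0.05},
    {"dp": [-11, -42, 0], "spin": -0.04},
    {"dp": [-9, -42, 0], "spin": -0.05},
    {"dp": [-8, -42, 0], "spin": -0.04},
    {"dp": [0, 0, 0], "spin": 0}
  ]
}}

```text
clock: 7.1
position: [0.4758, 0.0048, 0.3309]
ee_rot: [0.958, 0.286, -0.0, 0.0]
ft_force: [-0.2, -0.3, 0.9]
grip_width: 0.997
grasp_force: 0.0
```

```bash
python3 - <<'E'
from h import *
rows([.477,-.001,.066],33,40)
t=viewer.camera("top");s=viewer.camera("scene")
f=lambda im,u,v:cv2.resize(im[v:v+100,u:u+95],None,fx=4,fy=4,interpolation=cv2.INTER_CUBIC)
cv2.imwrite("pics/k2.png",cv2.convertScaleAbs(np.hstack([f(t,260,160),f(s,240,140)]),alpha=1.5,beta=10))
E
```

```text
clock 7.1 grasp [0.4757 0.0047 0.1759] ang 33.2 ft [-0.2 -0.3  0.9] tz [ 0.03 -0.04 -0.  ] w 0.997 gf 0.0
[{"dp":[-1,2,37],"spin":0.0},{"dp":[-1,2,36],"spin":0.0},{"dp":[0,1,37],"spin":0.0}]
```

View pics/k2.png

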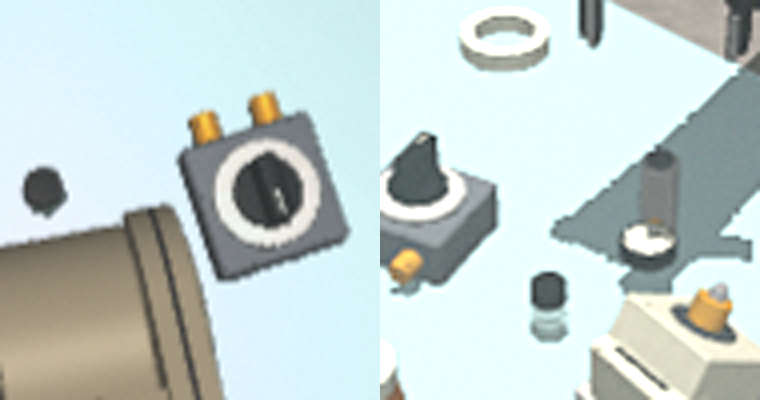

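The knob bar now lies parallel to the box's x axis, pointing towards the stub side, so the gas is shut. The gauge is still standing at crop right (658,190). Next I descend and grip it.

Call:
{"fn": "arm_command", "kwargs": {
  "plan": [
    {"dp": [-1, 2, 37], "spin": 0},
    {"dp": [-1, 2, 36], "spin": 0},
    {"dp": [0, 1, 36], "spin": 0},
    {"dp": [0, 0, 0], "spin": 0}
  ]
}}

```text
clock: 7.6
position: [0.4782, -0.0062, 0.2177]
ee_rot: [0.96, 0.281, -0.003, -0.002]
ft_force: [-0.5, -0.4, 0.2]
grip_width: 0.998
grasp_force: 0.0
```

Call:
{"fn": "arm_command", "kwargs": {
  "plan": [
    {"dp": [0, 0, 0], "spin": 0},
    {"dp": [0, 0, 0], "spin": 0},
    {"dp": [0, 0, 0], "spin": 0},
    {"dp": [0, 0, 0], "spin": 0},
    {"dp": [0, 0, 0], "spin": 0}
  ],
  "grip": 1,
  "newtons": 40
}}

```text
clock: 8.1
position: [0.4798, -0.0047, 0.2227]
ee_rot: [0.959, 0.282, 0.001, 0.0]
ft_force: [-1.8, 1.8, 7.3]
grip_width: 0.273
grasp_force: 41.8
```

```bash
python3 - <<'E'
from h import *
rows([.477,-.001,.19],-7.3,30)
s=viewer.camera("scene");viewer.camera("top")
for n in("scene","top"):
  for th in("gauge_dial","coupler"):
    for r in finder.find_in(n,th)[:1]: print(n,th,r)
cv2.imwrite("pics/g1.png",cv2.convertScaleAbs(cv2.resize(s[110:240,240:380],None,fx=4,fy=4,interpolation=cv2.INTER_CUBIC),alpha=1.5,beta=10))
E
```

```text
clock 8.1 grasp [ 0.4801 -0.0048  0.0677] ang 32.8 ft [-1.8  1.8  7.3] tz [0.32 0.34 0.05] w 0.273 gf 41.826252937316895
[{"dp":[0,-1,-24],"spin":0.14},{"dp":[0,-1,-25],"spin":0.14},{"dp":[0,-1,-24],"spin":0.14},{"dp":[-1,-1,-25],"spin":0.14},{"dp":[-1,0,-24],"spin":0.14}]
scene gauge_dial {'position': [0.4942, 0.0104, 0.0414], 'score': 0.59}
scene coupler {'position': [0.4981, 0.0119, 0.0438], 'score': 0.65}
```

View pics/g1.png

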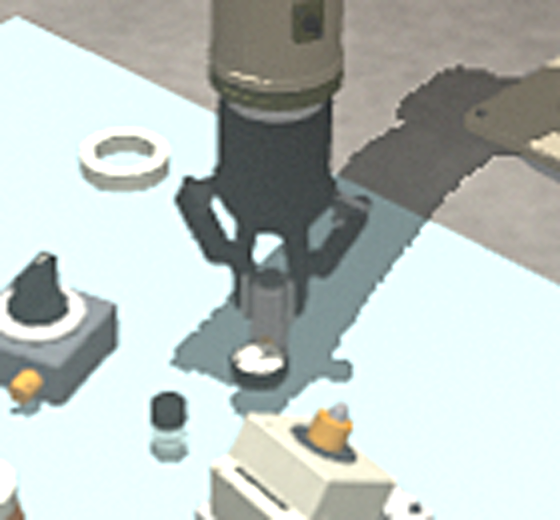

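The gauge is held between the pads (23 mm opening, fingers above the dial), and nothing else has moved. Next I lift, spin to the block's yaw and hover over the nipple.

Call:
{"fn": "arm_command", "kwargs": {
  "plan": [
    {"dp": [0, 0, -24], "spin": 0.14},
    {"dp": [0, 0, -25], "spin": 0.14},
    {"dp": [0, 0, -24], "spin": 0.14},
    {"dp": [0, 0, -25], "spin": 0.14},
    {"dp": [0, 0, -24], "spin": 0.14}
  ],
  "newtons": 60
}}

```text
clock: 8.9
position: [0.4791, -0.0048, 0.3448]
ee_rot: [0.998, -0.067, 0.0, 0.0]
ft_force: [0.1, -0.4, -2.6]
grip_width: 0.266
grasp_force: 59.2
```

```bash
python3 - <<'E'
from h import *
rows([.562,.127,.18],-7.3,30)
E
```

```text
clock 8.9 grasp [ 0.4792 -0.0049  0.1898] ang -7.7 ft [ 0.1 -0.4 -2.6] tz [-0.03  0.01  0.02] w 0.266 gf 59.230202436447144
[{"dp":[11,-24,2],"spin":-0.0},{"dp":[11,-24,2],"spin":-0.0},{"dp":[11,-23,1],"spin":-0.0},{"dp":[11,-24,2],"spin":-0.0},{"dp":[10,-23,1],"spin":-0.0}]
[{"dp":[11,-24,2],"spin":-0.01}]
```

Call:
{"fn": "arm_command", "kwargs": {
  "plan": [
    {"dp": [11, -24, 2], "spin": 0},
    {"dp": [11, -24, 2], "spin": 0},
    {"dp": [11, -23, 1], "spin": 0},
    {"dp": [11, -24, 2], "spin": 0},
    {"dp": [10, -23, 1], "spin": 0}
  ]
}}

```text
clock: 9.4
position: [0.5484, 0.1061, 0.3355]
ee_rot: [0.998, -0.064, -0.0, 0.0]
ft_force: [0.3, -0.7, -2.4]
grip_width: 0.271
grasp_force: 59.2
```

Call:
{"fn": "arm_command", "kwargs": {
  "plan": [
    {"dp": [11, -24, 2], "spin": 0},
    {"dp": [0, 0, 0], "spin": 0}
  ]
}}

```text
clock: 9.6
position: [0.5624, 0.1309, 0.3333]
ee_rot: [0.998, -0.062, -0.0, -0.001]
ft_force: [-1.1, -0.3, -2.0]
grip_width: 0.272
grasp_force: 59.4
```

```bash
python3 - <<'E'
from h import *
rows([.562,.127,.18],-7.3,30)
s=viewer.camera("scene");t=viewer.camera("top")
f=lambda im,u,v:cv2.resize(im[v:v+110,u:u+75],None,fx=5,fy=5,interpolation=cv2.INTER_CUBIC)
cv2.imwrite("pics/n1.png",cv2.convertScaleAbs(np.hstack([f(s,285,140),f(t,180,160)]),alpha=1.5,beta=10))
cv2.imwrite("/tmp/n1s.png",s)
sg=manip.get_obs();R=Ro.from_quat(sg["ee_rot"]).as_matrix();g=sg["position"]+.155*R[:,2]
print("pred rim/cap scene",proj("scene",[g-[0,0,.066],g+[0,0,.018]]).round(1))
E
```

```text
clock 9.6 grasp [0.5623 0.1312 0.1783] ang -7.1 ft [-1.1 -0.3 -2. ] tz [0.01 0.03 0.04] w 0.272 gf 59.435264468193054
[{"dp":[0,4,-2],"spin":0.0}]
pred rim/cap scene [[325.2 204.6]
 [326.9 176.6]]
```

View pics/n1.png

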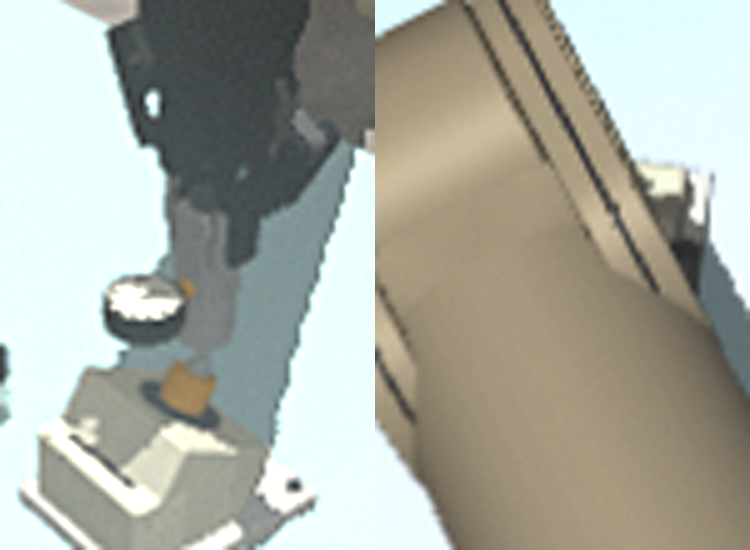

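The scene half shows the coupler rim centred near (326,207), about 5 px above the nipple tip at (325,212). The arm blocks the top view. I'll refine the tip with a joint fit.

```bash
python3 - <<'E'
from h import *
np.set_printoptions(precision=4,suppress=True)
o=-.4
print("tip@.091 top",atz("top",(220.8+o,218.8+o),.091),"scene raw",atz("scene",(324.8+o,211.8+o),.091),"scene -1.5",atz("scene",(324.8+o,211.8+o-1.5),.091))
print("cap top",atz("top",(275.3+o,253.7+o),.084),"scene -1.5",atz("scene",(308.5+o,180+o-1.5),.084), "raw",atz("scene",(308.5+o,180+o),.084))
print("knob ring top",atz("top",(326.5+o,208.2+o),.042),"scene",atz("scene",(249+o,187+o),.042),"proj arm knob",proj("top",[.590,-.129,.042]),proj("scene",[.59,-.129,.042]))
s=manip.get_obs();R=Ro.from_quat(s["ee_rot"]).as_matrix();g=s["position"]+.155*R[:,2]
print("dial face pred",proj("scene",[g+.04*R[:,0]-[0,0,.024]]),"seen 314.0 199.0", "rim pred",proj("scene",[g-[0,0,.066]]),"seen 325.6 206.8")
E
```

```text
tip@.091 top [0.5602 0.1279 0.091 ] scene raw [0.5629 0.1276 0.091 ] scene -1.5 [0.5585 0.1237 0.091 ]
cap top [0.4755 0.0009 0.084 ] scene -1.5 [ 0.4798 -0.0038  0.084 ] raw [0.485 0.001 0.084]
knob ring top [ 0.5857 -0.1294  0.042 ] scene [ 0.585  -0.1367  0.042 ] proj arm knob [[325.87   206.0924]] [[249.0612 188.484 ]]
dial face pred [[313.3127 197.4079]] seen 314.0 199.0 rim pred [[325.2249 204.5839]] seen 325.6 206.8
```

The tip is at about (0.560, 0.126, 0.091). I'll pre-tilt the gauge in the pads by about 30° against the fixed block's +y side wall. Then I turn back and push it on along the nipple's axis.

```bash
python3 - <<'E'
from h import *
print(manip.get_obs()["joint_pos"].round(2))
rows([.585,.190,.178],82.7,30)
E
```

```text
[ 0.25  0.35 -0.67  1.66  0.23  1.21 -2.17]
clock 9.7 grasp [0.5617 0.1279 0.1783] ang -7.3 ft [ 0.3 -0.1 -2.1] tz [-0.05 -0.01  0.01] w 0.269 gf 59.43397879600525
[{"dp":[1,-5,0],"spin":-0.13},{"dp":[2,-5,0],"spin":-0.13},{"dp":[3,-5,0],"spin":-0.13},{"dp":[3,-5,0],"spin":-0.13},{"dp":[4,-4,0],"spin":-0.13}]
[{"dp":[4,-3,0],"spin":-0.13},{"dp":[5,-3,0],"spin":-0.13},{"dp":[5,-2,0],"spin":-0.13},{"dp":[5,-2,0],"spin":-0.13},{"dp":[6,-1,0],"spin":-0.13}]
[{"dp":[5,0,0],"spin":-0.14},{"dp":[6,0,0],"spin":-0.13}]
```

Call:
{"fn": "arm_command", "kwargs": {
  "plan": [
    {"dp": [1, -5, 0], "spin": -0.13},
    {"dp": [2, -5, 0], "spin": -0.13},
    {"dp": [3, -5, 0], "spin": -0.13},
    {"dp": [3, -5, 0], "spin": -0.13},
    {"dp": [4, -4, 0], "spin": -0.13}
  ]
}}

```text
clock: 10.2
position: [0.5716, 0.1526, 0.3338]
ee_rot: [0.966, 0.26, -0.0, 0.001]
ft_force: [-0.2, 0.3, -2.0]
grip_width: 0.269
grasp_force: 59.5
```

```bash
python3 - <<'E'
from h import *
print(manip.get_obs()["joint_pos"].round(2))
rows([.585,.190,.178],82.7,30)
E
```

```text
[ 0.28  0.41 -0.77  1.61  0.3   1.24 -1.6 ]
clock 10.2 grasp [0.5716 0.1524 0.1788] ang 30.1 ft [-0.2  0.3 -2. ] tz [ 0.04  0.02 -0.01] w 0.269 gf 59.4525682926178
[{"dp":[4,-4,0],"spin":-0.13},{"dp":[5,-3,0],"spin":-0.13},{"dp":[5,-2,0],"spin":-0.13},{"dp":[5,-2,0],"spin":-0.13},{"dp":[6,-1,0],"spin":-0.13}]
[{"dp":[6,0,0],"spin":-0.13},{"dp":[6,0,1],"spin":-0.14}]
```

The last joint is moving towards mid-range, so this direction is safe.

Call:
{"fn": "arm_command", "kwargs": {
  "plan": [
    {"dp": [4, -4, 0], "spin": -0.13},
    {"dp": [5, -3, 0], "spin": -0.13},
    {"dp": [5, -2, 0], "spin": -0.13},
    {"dp": [5, -2, 0], "spin": -0.13},
    {"dp": [6, -1, 0], "spin": -0.13}
  ]
}}

```text
clock: 10.7
position: [0.5812, 0.1791, 0.3337]
ee_rot: [0.832, 0.554, -0.0, 0.001]
ft_force: [-0.4, -0.2, -1.6]
grip_width: 0.269
grasp_force: 59.4
```

Call:
{"fn": "arm_command", "kwargs": {
  "plan": [
    {"dp": [6, 0, 0], "spin": -0.13},
    {"dp": [6, 0, 1], "spin": -0.13},
    {"dp": [0, 0, 30], "spin": 0},
    {"dp": [0, 0, 36], "spin": 0},
    {"dp": [0, 0, 0], "spin": 0}
  ]
}}

```text
clock: 11.2
position: [0.5838, 0.1892, 0.2623]
ee_rot: [0.755, 0.656, -0.004, -0.001]
ft_force: [-1.0, -1.4, -2.3]
grip_width: 0.27
grasp_force: 59.4
```

```bash
python3 - <<'E'
from h import *
rows([.582,.165,.113],82.7,10)
s=viewer.camera("scene")
cv2.imwrite("pics/w1.png",cv2.convertScaleAbs(cv2.resize(s[140:270,270:400],None,fx=4.5,fy=4.5,interpolation=cv2.INTER_CUBIC),alpha=1.5,beta=10))
E
```

```text
clock 11.2 grasp [0.5828 0.1887 0.1073] ang 82.0 ft [-1.  -1.4 -2.3] tz [-0.05  0.02 -0.02] w 0.27 gf 59.392789006233215
[{"dp":[-8,1,-2],"spin":-0.0},{"dp":[-8,1,-2],"spin":-0.01},{"dp":[-8,0,-2],"spin":-0.0}]
```

View pics/w1.png

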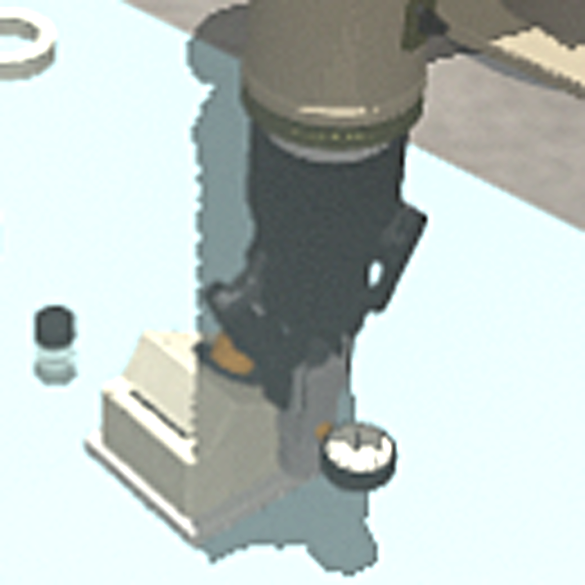

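The gauge is beside the block's +y wall, with the dial facing outwards at (358,455) in the crop. I lower the grip force and drag it against the wall's top edge.

Call:
{"fn": "arm_command", "kwargs": {
  "plan": [
    {"dp": [-4, 0, -4], "spin": 0},
    {"dp": [-4, 0, 0], "spin": 0},
    {"dp": [-3, 0, 0], "spin": 0}
  ],
  "newtons": 25
}}

```text
clock: 11.55
position: [0.584, 0.1803, 0.2725]
ee_rot: [0.755, 0.656, 0.001, 0.001]
ft_force: [0.4, 0.2, -1.5]
grip_width: 0.27
grasp_force: 59.5
```

Call:
{"fn": "arm_command", "kwargs": {
  "plan": [
    {"dp": [-3, 0, 0], "spin": 0},
    {"dp": [-3, 0, 0], "spin": 0}
  ]
}}

```text
clock: 11.75
position: [0.5829, 0.1761, 0.2718]
ee_rot: [0.754, 0.657, 0.002, -0.0]
ft_force: [2.9, 10.5, -2.1]
grip_width: 0.274
grasp_force: 59.3
```

Call:
{"fn": "arm_command", "kwargs": {
  "plan": [
    {"dp": [-3, 0, -1], "spin": 0},
    {"dp": [-3, 0, -1], "spin": 0}
  ]
}}

```text
clock: 11.95
position: [0.5816, 0.1712, 0.2733]
ee_rot: [0.754, 0.657, 0.002, -0.001]
ft_force: [2.4, 9.3, -6.0]
grip_width: 0.274
grasp_force: 58.1
```

```bash
python3 - <<'E'
from h import *
rows([.582,.165,.113],82.7,10)
E
```

```text
clock 11.95 grasp [0.5818 0.172  0.1183] ang 82.2 ft [ 2.4  9.3 -6. ] tz [ 2.32 -0.54  0.04] w 0.274 gf 58.11126887798309
[{"dp":[-7,1,5],"spin":-0.01}]
```

It's slipping in the pads under about 10 N, as intended. I continue inward to about 30°.

Call:
{"fn": "arm_command", "kwargs": {
  "plan": [
    {"dp": [-4, 0, 0], "spin": 0},
    {"dp": [-4, 0, 0], "spin": 0}
  ]
}}

```text
clock: 12.15
position: [0.5805, 0.1639, 0.2738]
ee_rot: [0.754, 0.657, 0.003, -0.001]
ft_force: [1.0, 11.3, -1.7]
grip_width: 0.272
grasp_force: 58.0
```

Call:
{"fn": "arm_command", "kwargs": {
  "plan": [
    {"dp": [-4, 0, 0], "spin": 0},
    {"dp": [-4, 0, 0], "spin": 0}
  ]
}}

```text
clock: 12.35
position: [0.5794, 0.1559, 0.2736]
ee_rot: [0.754, 0.657, 0.003, -0.001]
ft_force: [0.9, 9.4, -2.0]
grip_width: 0.272
grasp_force: 57.0
```

Call:
{"fn": "arm_command", "kwargs": {
  "plan": [
    {"dp": [-4, 0, 1], "spin": 0},
    {"dp": [-3, 0, 1], "spin": 0},
    {"dp": [0, 0, 0], "spin": 0}
  ]
}}

```text
clock: 12.65
position: [0.5785, 0.1489, 0.2721]
ee_rot: [0.754, 0.657, 0.002, -0.001]
ft_force: [-0.7, 9.3, 2.2]
grip_width: 0.27
grasp_force: 57.5
```

```bash
python3 - <<'E'
from h import *
rows([.582,.149,.117],82.7,10)
s=viewer.camera("scene")
cv2.imwrite("pics/w2.png",cv2.convertScaleAbs(cv2.resize(s[140:270,270:400],None,fx=4.5,fy=4.5,interpolation=cv2.INTER_CUBIC),alpha=1.5,beta=10))
E
```

```text
clock 12.65 grasp [0.5788 0.1497 0.1171] ang 82.2 ft [-0.7  9.3  2.2] tz [2.29 0.16 0.09] w 0.27 gf 57.46961832046509
[{"dp":[0,3,0],"spin":-0.01}]
```

View pics/w2.png

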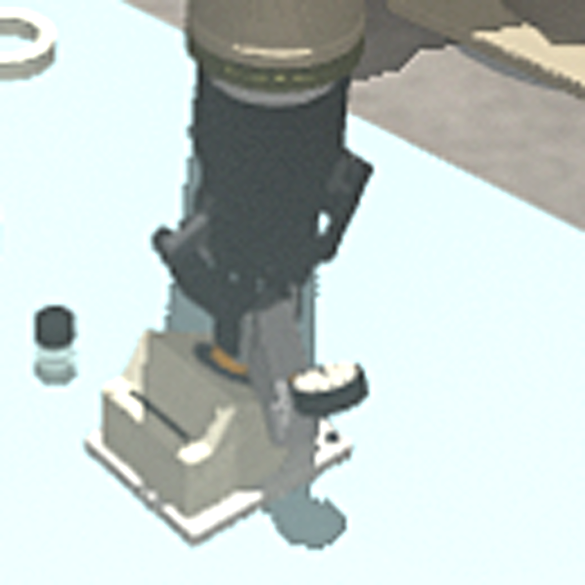

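The gauge is now leaning about 30° in the pads, with the dial tipped up at (330,385) in the crop and the block undisturbed. I withdraw, raise it and turn back.

Call:
{"fn": "arm_command", "kwargs": {
  "plan": [
    {"dp": [8, 0, -5], "spin": 0},
    {"dp": [0, 0, -30], "spin": 0},
    {"dp": [0, 0, -35], "spin": 0},
    {"dp": [0, 0, 0], "spin": 0}
  ]
}}

```text
clock: 13.1
position: [0.5807, 0.155, 0.3456]
ee_rot: [0.754, 0.656, 0.003, 0.002]
ft_force: [0.3, 0.7, -2.2]
grip_width: 0.27
grasp_force: 57.1
```

```bash
python3 - <<'E'
from h import *
rows([.512,.132,.185],-7.3,30)
E
```

```text
clock 13.1 grasp [0.5818 0.1552 0.1906] ang 82.0 ft [ 0.3  0.7 -2.2] tz [-0.02 -0.04 -0.  ] w 0.27 gf 57.05285847187042
[{"dp":[-3,-5,0],"spin":0.13},{"dp":[-3,-5,1],"spin":0.13},{"dp":[-4,-5,0],"spin":0.13},{"dp":[-5,-4,1],"spin":0.13},{"dp":[-5,-3,0],"spin":0.13}]
[{"dp":[-6,-3,1],"spin":0.13},{"dp":[-6,-2,0],"spin":0.13},{"dp":[-6,-1,1],"spin":0.13},{"dp":[-6,-1,0],"spin":0.13},{"dp":[-6,0,1],"spin":0.13}]
[{"dp":[-6,1,0],"spin":0.13},{"dp":[-6,2,1],"spin":0.13}]
```

Call:
{"fn": "arm_command", "kwargs": {
  "plan": [
    {"dp": [-3, -5, 0], "spin": 0.13},
    {"dp": [-3, -5, 1], "spin": 0.13},
    {"dp": [-4, -5, 0], "spin": 0.13},
    {"dp": [-5, -4, 1], "spin": 0.13},
    {"dp": [-5, -3, 0], "spin": 0.13}
  ]
}}

```text
clock: 13.6
position: [0.5509, 0.1438, 0.3382]
ee_rot: [0.926, 0.378, -0.0, 0.0]
ft_force: [-0.1, 1.7, -1.1]
grip_width: 0.271
grasp_force: 56.9
```

Call:
{"fn": "arm_command", "kwargs": {
  "plan": [
    {"dp": [-6, -3, 1], "spin": 0.13},
    {"dp": [-6, -2, 0], "spin": 0.13},
    {"dp": [-6, -1, 1], "spin": 0.13},
    {"dp": [-6, -1, 0], "spin": 0.13},
    {"dp": [-6, 0, 1], "spin": 0.13}
  ]
}}

```text
clock: 14.1
position: [0.5212, 0.1347, 0.3355]
ee_rot: [0.998, 0.063, -0.0, 0.0]
ft_force: [-0.2, -0.1, -2.6]
grip_width: 0.266
grasp_force: 56.9
```

Call:
{"fn": "arm_command", "kwargs": {
  "plan": [
    {"dp": [-6, 1, 0], "spin": 0.13},
    {"dp": [-6, 2, 1], "spin": 0.13},
    {"dp": [0, 0, 0], "spin": 0}
  ]
}}

```text
clock: 14.4
position: [0.5091, 0.1309, 0.3344]
ee_rot: [0.998, -0.065, -0.0, 0.001]
ft_force: [0.2, -0.5, -1.3]
grip_width: 0.272
grasp_force: 56.9
```

```bash
python3 - <<'E'
from h import *
rows([.518,.131,.165],-7.3,30)
E
```

```text
clock 14.4 grasp [0.509  0.1307 0.1794] ang -7.5 ft [ 0.2 -0.5 -1.3] tz [-0.02  0.07  0.02] w 0.272 gf 56.88354313373566
[{"dp":[9,-2,14],"spin":-0.0}]
```

Call:
{"fn": "arm_command", "kwargs": {
  "plan": [
    {"dp": [8, -1, 13], "spin": 0},
    {"dp": [7, -1, 12], "spin": 0},
    {"dp": [0, 0, 0], "spin": 0}
  ]
}}

```text
clock: 14.7
position: [0.5251, 0.1307, 0.3077]
ee_rot: [0.998, -0.063, -0.001, 0.0]
ft_force: [-0.4, -0.6, -2.2]
grip_width: 0.271
grasp_force: 56.8
```

```bash
python3 - <<'E'
from h import *
rows([.524,.1306,.154],-7.3,30)
s=viewer.camera("scene");t=viewer.camera("top")
def f(im,u,v,w,h,k):
    c=cv2.resize(im[v:v+h,u:u+w],None,fx=k,fy=k,interpolation=cv2.INTER_CUBIC)
    c=cv2.convertScaleAbs(c,alpha=1.6,beta=10)
    for i in range(0,w,10): cv2.line(c,(i*k,0),(i*k,6),(0,0,255),1);cv2.putText(c,str(u+i),(i*k,18),0,.35,(0,0,255),1)
    for i in range(0,h,10): cv2.line(c,(0,i*k),(6,i*k),(0,0,255),1);cv2.putText(c,str(v+i),(8,i*k+4),0,.35,(0,0,255),1)
    return c
cv2.imwrite("pics/n2.png",np.hstack([f(s,290,170,60,70,8),f(t,195,175,40,70,8)]))
cv2.imwrite("/tmp/n2s.png",s)
sg=manip.get_obs();R=Ro.from_quat(sg["ee_rot"]).as_matrix();g=sg["position"]+.155*R[:,2]
th=np.radians(30);a=-np.sin(th)*R[:,0]-np.cos(th)*R[:,2]
e=np.cos(th)*R[:,0]-np.sin(th)*R[:,2]
print("pred rim,cap,dial",proj("scene",[g-.067*a,g+.018*a,g-.024*a+.04*e]).round(1).tolist(),"tip",proj("scene",[.560,.126,.091]).round(1))
E
```

```text
clock 14.7 grasp [0.5246 0.1307 0.1527] ang -7.2 ft [-0.4 -0.6 -2.2] tz [-0.03  0.05 -0.03] w 0.271 gf 56.784358620643616
[{"dp":[-1,0,-1],"spin":0.0}]
pred rim,cap,dial [[325.7, 208.7], [340.2, 178.4], [322.7, 192.5]] tip [[324.7 210.6]]
```

View pics/n2.png

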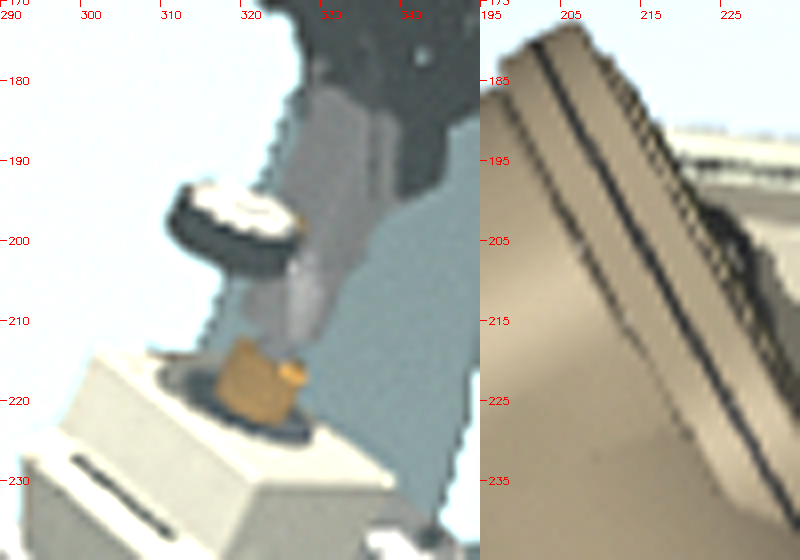

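The scene crop shows the tilted coupler's rim from (319,209) to (328,213.5), just above the collar, whose top is near (323,215). The dial face is at about (319,196). The gauge looks shifted in the pads, so I'll fit its in-hand pose.

```bash
python3 - <<'E'
from h import *
from scipy.optimize import least_squares
np.set_printoptions(precision=2,suppress=True)
sg=manip.get_obs();R=Ro.from_quat(sg["ee_rot"]).as_matrix();g=sg["position"]+.155*R[:,2]
def pts(p):
    th,s,l=p;a=-np.sin(th)*R[:,0]-np.cos(th)*R[:,2];e=np.cos(th)*R[:,0]-np.sin(th)*R[:,2]
    c=g+s*R[:,0]; w=R[:,1]
    b=c-(.066+l)*a
    return [b,b+.042*a+.04*e,b-.014*e*0+.014*w,b-.014*w],a,b
for bias in((0,0),(.4,1.4),(.5,2)):
    obs=np.array([[323.1,210.8],[318.6,195.6]])-bias
    r=least_squares(lambda p:np.r_[(proj("scene",pts(p)[0][:2])-obs).ravel(),(p[0]-.52)/.1,p[1]/.004,p[2]/.004],[.52,0,0])
    q,a,b=pts(r.x); print(bias,"theta",np.degrees(r.x[0]),"s,l mm",r.x[1:]*1e3,"rim",b*1e3,"res",r.fun[:4])
for _ in range(2):
    viewer.camera("scene")
    for th in("gauge_dial","coupler","nipple","collar_top"):
        for k in finder.find_in("scene",th)[:1]: print(th,round(k["score"],2),np.array(k["position"])*1e3,proj("scene",k["position"])[0])
E
```

```text
(0, 0) theta 29.41897246991 s,l mm [7.   4.22] rim [565.65 126.08  93.04] res [ 0.16  0.21  1.18 -0.3 ]
(0.4, 1.4) theta 31.022232994134317 s,l mm [7.96 1.62] rim [566.96 125.91  96.25] res [ 0.21  0.83  1.72 -0.14]
(0.5, 2) theta 31.636306371574157 s,l mm [8.27 0.52] rim [567.31 125.87  97.56] res [ 0.23  1.07  1.93 -0.06]
gauge_dial 0.68 [557.4 132.4 144.2] [328.42 194.29]
coupler 0.69 [559.8 138.9 144.6] [329.84 195.76]
nipple 0.66 [571.9 134.3  75.9] [323.79 218.95]
collar_top 0.58 [576.2 134.5  78.2] [322.75 219.1 ]
gauge_dial 0.82 [558.7 135.2 147.2] [329.02 194.04]
coupler 0.94 [560.1 139.4 144.7] [329.92 195.88]
nipple 0.73 [600.  15.  32.] [282.21 215.82]
collar_top 0.67 [576.4 131.2  80.2] [321.73 217.92]
```

The rim sits roughly 7 mm too far along the gauge's +x. I correct for that and then feel down the nipple's axis.

Call:
{"fn": "arm_command", "kwargs": {
  "plan": [
    {"dp": [-9, 0, -3], "spin": 0},
    {"dp": [0, 0, 2], "spin": 0},
    {"dp": [2, 0, 3], "spin": 0},
    {"dp": [1, 0, 3], "spin": 0},
    {"dp": [0, 0, 0], "spin": 0}
  ]
}}

```text
clock: 15.8
position: [0.5191, 0.1317, 0.3042]
ee_rot: [0.998, -0.064, -0.0, 0.0]
ft_force: [0.8, -0.3, -0.8]
grip_width: 0.271
grasp_force: 57.0
```

Call:
{"fn": "arm_command", "kwargs": {
  "plan": [
    {"dp": [1, 0, 2], "spin": 0},
    {"dp": [0, 0, 0], "spin": 0}
  ]
}}

```text
clock: 16.0
position: [0.5203, 0.1318, 0.3028]
ee_rot: [0.998, -0.064, 0.001, -0.0]
ft_force: [3.2, 0.3, -1.1]
grip_width: 0.273
grasp_force: 57.2
```

```bash
python3 - <<'E'
from h import *
rows([.524,.1306,.154],-7.3,30)
cv2.imwrite("/tmp/n3s.png",viewer.camera("scene"))
E
```

```text
clock 16.0 grasp [0.5205 0.1318 0.1478] ang -7.4 ft [ 3.2  0.3 -1.1] tz [-0.02 -0.58 -0.01] w 0.273 gf 57.24201500415802
[{"dp":[4,1,-6],"spin":-0.0}]
```

Call:
{"fn": "arm_command", "kwargs": {
  "plan": [
    {"dp": [2, 0, 0], "spin": 0},
    {"dp": [1, 0, 2], "spin": 0},
    {"dp": [0, 0, 0], "spin": 0}
  ]
}}

```text
clock: 16.35
position: [0.5232, 0.1315, 0.3009]
ee_rot: [0.998, -0.064, 0.001, -0.0]
ft_force: [2.5, 0.9, -0.1]
grip_width: 0.267
grasp_force: 57.4
```

```bash
python3 - <<'E'
from h import *
rows([.524,.1306,.154],-7.3,30)
E
```

```text
clock 16.35 grasp [0.5234 0.1316 0.1459] ang -7.3 ft [ 2.5  0.9 -0.1] tz [ 0.21 -0.76  0.1 ] w 0.267 gf 57.35196232795715
[{"dp":[1,1,-8],"spin":-0.0}]
```

Call:
{"fn": "arm_command", "kwargs": {
  "plan": [
    {"dp": [2, 0, 2], "spin": 0},
    {"dp": [1, 0, 2], "spin": 0},
    {"dp": [0, 0, 0], "spin": 0}
  ]
}}

```text
clock: 16.65
position: [0.5261, 0.1313, 0.297]
ee_rot: [0.998, -0.064, 0.0, -0.0]
ft_force: [-0.1, 0.1, 5.8]
grip_width: 0.268
grasp_force: 58.1
```

```bash
python3 - <<'E'
from h import *
rows([.524,.1306,.154],-7.3,30)
E
```

```text
clock 16.65 grasp [0.5262 0.1313 0.142 ] ang -7.3 ft [-0.1  0.1  5.8] tz [ 0.16 -0.25  0.05] w 0.268 gf 58.08492600917816
[{"dp":[-2,1,-12],"spin":-0.0}]
```

Call:
{"fn": "arm_command", "kwargs": {
  "plan": [
    {"dp": [1, 0, 2], "spin": 0},
    {"dp": [0, 0, 0], "spin": 0}
  ]
}}

```text
clock: 16.85
position: [0.527, 0.1313, 0.2954]
ee_rot: [0.998, -0.064, 0.0, -0.0]
ft_force: [-2.1, 1.0, 9.4]
grip_width: 0.269
grasp_force: 58.6
```

Call:
{"fn": "arm_command", "kwargs": {
  "plan": [
    {"dp": [1, 0, 2], "spin": 0},
    {"dp": [0, 0, 0], "spin": 0}
  ]
}}

```text
clock: 17.05
position: [0.5281, 0.1311, 0.2934]
ee_rot: [0.998, -0.064, 0.001, -0.0]
ft_force: [-1.2, -0.1, 8.4]
grip_width: 0.266
grasp_force: 58.5
```

```bash
python3 - <<'E'
from h import *
rows([.524,.1306,.154],-7.3,30)
s=viewer.camera("scene"); cv2.imwrite("/tmp/n4s.png",s)
# brass mask near the nipple: how much of the collar shows, against the first picture
for n in("scene0","n2s","n3s","n4s"):
    im=cv2.imread(f"/tmp/{n}.png")[200:230,305:340]; h=cv2.cvtColor(im,cv2.COLOR_BGR2HSV)
    m=cv2.inRange(h,(8,110,60),(25,255,255)); ys,xs=np.nonzero(m); print(n,len(xs),(xs.min()+305,xs.max()+305,ys.min()+200,ys.max()+200) if len(xs) else "")
E
```

```text
clock 17.05 grasp [0.5282 0.1311 0.1384] ang -7.3 ft [-1.2 -0.1  8.4] tz [ 0.03 -0.06 -0.01] w 0.266 gf 58.4615421295166
[{"dp":[-4,1,-16],"spin":-0.0}]
scene0 64 (np.int64(317), np.int64(327), np.int64(213), np.int64(221))
n2s 47 (np.int64(319), np.int64(327), np.int64(213), np.int64(221))
n3s 41 (np.int64(318), np.int64(327), np.int64(213), np.int64(221))
n4s 29 (np.int64(318), np.int64(326), np.int64(216), np.int64(221))
```

Call:
{"fn": "arm_command", "kwargs": {
  "plan": [
    {"dp": [1, 0, 2], "spin": 0},
    {"dp": [1, 0, 2], "spin": 0},
    {"dp": [0, 0, 0], "spin": 0}
  ],
  "grip": 1,
  "newtons": 80
}}

```text
clock: 17.4
position: [0.5303, 0.1307, 0.2893]
ee_rot: [0.998, -0.064, 0.001, -0.0]
ft_force: [0.9, 0.9, 5.3]
grip_width: 0.271
grasp_force: 79.4
```

Call:
{"fn": "arm_command", "kwargs": {
  "plan": [
    {"dp": [1, 0, 2], "spin": 0},
    {"dp": [1, 0, 2], "spin": 0},
    {"dp": [0, 0, 0], "spin": 0}
  ]
}}

```text
clock: 17.7
position: [0.5311, 0.1315, 0.2882]
ee_rot: [0.998, -0.064, -0.0, 0.001]
ft_force: [-24.1, -4.0, 45.2]
grip_width: 0.263
grasp_force: 84.5
```

```bash
python3 - <<'E'
from h import *
rows([.524,.1306,.154],-7.3,30)
E
```

```text
clock 17.7 grasp [0.531  0.1312 0.1332] ang -7.3 ft [-24.1  -4.   45.2] tz [-1.24  4.19 -0.3 ] w 0.263 gf 84.52678799629211
[{"dp":[-7,1,-21],"spin":-0.0}]
```

It snapped: the force dropped to about 5 N, then rose to about 50 N along the nipple's axis at the stop. I'll ease off to a moderate hold.

Call:
{"fn": "arm_command", "kwargs": {
  "plan": [
    {"dp": [-1, 0, -1], "spin": 0},
    {"dp": [0, 0, 0], "spin": 0},
    {"dp": [0, 0, 0], "spin": 0}
  ]
}}

```text
clock: 18.0
position: [0.5307, 0.1312, 0.2883]
ee_rot: [0.998, -0.064, 0.001, 0.0]
ft_force: [-14.1, -1.8, 30.7]
grip_width: 0.267
grasp_force: 82.4
```

Call:
{"fn": "arm_command", "kwargs": {
  "plan": [
    {"dp": [0, 0, 0], "spin": 0},
    {"dp": [0, 0, 0], "spin": 0},
    {"dp": [0, 0, 0], "spin": 0},
    {"dp": [0, 0, 0], "spin": 0},
    {"dp": [0, 0, 0], "spin": 0}
  ]
}}

```text
clock: 18.5
position: [0.5307, 0.1312, 0.2883]
ee_rot: [0.998, -0.064, 0.001, 0.0]
ft_force: [-13.9, -2.0, 31.0]
grip_width: 0.266
grasp_force: 82.5
```

```bash
python3 - <<'E'
from h import *
rows([.524,.1306,.154],-7.3,30)
s=viewer.camera("scene")
for n,S in(("n4s",cv2.imread("/tmp/n4s.png")),("now",s)):
    h=cv2.cvtColor(S[200:230,305:340],cv2.COLOR_BGR2HSV)
    m=cv2.inRange(h,(8,110,60),(25,255,255)); ys,xs=np.nonzero(m); print(n,len(xs),(xs.min()+305,xs.max()+305,ys.min()+200,ys.max()+200) if len(xs) else "")
E
```

```text
clock 18.5 grasp [0.5308 0.131  0.1333] ang -7.3 ft [-13.9  -2.   31. ] tz [-0.78  2.18 -0.23] w 0.266 gf 82.46496319770813
[{"dp":[-7,1,-21],"spin":-0.0}]
n4s 29 (np.int64(318), np.int64(326), np.int64(216), np.int64(221))
now 14 (np.int64(318), np.int64(325), np.int64(218), np.int64(221))
```

The hold is steady at about 36 N along the axis, well above the 12 N spring, and the visible collar has halved. Handing in.

```bash
python3 -c "
from workcell import manip
print(manip.hand_in())"
```

```text
the job is handed in; nothing more can be done
None
```

The job is handed in at 18.5 s: the purge gas is shut at its anticlockwise end stop, the collar snapped and is down at its stop by the force reading, and the arm still grips the gauge, pressing it home with about 34 N against the 12 N spring.

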